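# Fit the pumps and regulators into two fuel pump modules

### The job

Build up the two fuel pump modules: put the large pump and the large pressure regulator into their seats in the large white reservoir, and the small pump and the small regulator into theirs in the small one. Each must stand upright and fully home in its own seat, the pump in the wide black flared sleeve and the regulator with its neck in the narrow raised grey boss; leave the other parts on the bench where they are.

Things in the scene. Friction and masses are not known exactly. Their poses are not given: they have to be found in the camera images.
- large_reservoir: White round open reservoir fixed in a low nest; outside diameter 146 mm, rim 80 high. Origin on its axis at bench level, z up, x from pump sleeve to regulator boss. Black rubber sleeve: axis x=-33, y=0; bore 50, flared to 58 at the mouth (80 high); floor 54 above bench. Grey boss: axis x=+31, y=0; bore 36, outside 42; top 83, bore floor 72 above bench. Beside a filled seat close fingers along y.
- small_reservoir: White round open reservoir fixed in a low nest; outside diameter 116 mm, rim 70 high. Origin on its axis at bench level, z up, x from pump sleeve to regulator boss. Black rubber sleeve: axis x=-26, y=0; bore 40, flared to 48 at the mouth (70 high); floor 50 above bench. Grey boss: axis x=+26, y=0; bore 28, outside 34; top 71, bore floor 62 above bench. Beside a filled seat close fingers along y.
- large_pump_mid (a point): Large fuel pump standing upright, loose, 0.2 to 0.4 kg: plated steel can 40 mm diameter, 70 mm high; white plastic end cap on top (34 mm diameter, 12 mm high) with an off-centre nipple; 98 mm high in all. The point is on the can's axis half-way up, 49 mm above its flat underside; z up.
- small_pump_mid (a point): Small fuel pump standing upright, loose, 0.12 to 0.25 kg: plated steel can 30 mm diameter, 60 mm high; white plastic end cap on top (24 mm diameter, 12 mm high) with an off-centre nipple; 86 mm high in all. The point is on the can's axis half-way up, 43 mm above its flat underside; z up.
- large_regulator_mid (a point): Large pressure regulator, loose, 0.09 to 0.18 kg, standing on its neck: squat steel can 52 mm diameter (14 to 42 mm above the underside, straight-sided to 36), neck below 26 mm diameter, 14 mm long, thin nipple on top; 64 mm high in all. The point is on the axis half-way up, 32 mm above the underside; z up. Seated, the neck stands on the bore floor, the can 3 mm above the boss.
- small_regulator_mid (a point): Small pressure regulator, loose, 0.04 to 0.09 kg, standing on its neck: squat steel can 36 mm diameter (12 to 38 mm above the underside, straight-sided to 32), neck below 18 mm diameter, 12 mm long, thin nipple on top; 60 mm high in all. The point is on the axis half-way up, 30 mm above the underside; z up. Seated, the neck stands on the bore floor, the can 3 mm above the boss.
- tee_fitting: Bystander: dark steel tee-shaped hose fitting lying on the bench, 78 mm long, branch 46 mm, 18 mm high. Origin at bench level under the crossing. Leave it alone.
- plug_connector: Bystander: black plug connector with a blue lock tab, 69 mm long, 28 mm wide, 24 mm high, lying on the bench. Origin at bench level under its middle. Leave it alone.
- vent_valve: Bystander: white plastic round vent valve body with a blue clip, lying on the bench beyond the reservoirs, 84 mm long, 52 mm high. Origin at bench level under its middle. Leave it alone.
Mind the look-alikes: they are no part of the job. Leave any brown or orange look-alike of the part that bears small_pump_mid alone. Leave any purple look-alike of the part that bears small_regulator_mid alone.

How it is judged:
By the outcome, as a careful person would: the job done as asked, in the order asked, and still so for the second after the job is handed in, with the robot touching nothing.
It also fails if it takes over 112 s, if anything falls off the work surface, if the arm or the gripper's body presses on something with over 40 N, if the wrist force passes 120 N, or if a joint passes its speed limit or range.

### The arm

A 7-joint arm with a two-finger parallel gripper is mounted at the origin on the work surface. World frame = base frame: x ahead of the robot, y to its left, z up, the work surface at z = 0. Lengths are in mm, angles in rad, forces in N, time in s.
With the tool pointing down it reaches from about 425 to 950 mm from the base axis. Payload 4.7 kg.
Tool frame: the origin (TCP) lies at the very end of the fingers, on their centre line; the grasp point (between the pads) lies ctrl.hold_point_z behind it (ctrl.hold_point_z is the distance from the TCP to the grasp point, in mm); z points along the fingers, y is the line along which they close (so a half turn about z gives the same grasp; the last joint's range is limited). The gripper opens to 85 mm and grips with 20 to 120 N. Pads are 22 mm wide; open, the fingers measure 114 mm over their backs; the gripper's body (76 mm by 85 mm) begins 54 mm behind the grasp point. The pads swing forward as they close: fully open they stand 13 mm farther back than shut.
Start: joints at [1.181, 0.469, -0.049, 1.532, 0.024, 1.141, -0.082], TCP at [238.337, -631.541, 231.335] pointing down, gripper open.
Joint ranges: [-2.59, 2.59], [-0.33, 1.99], [-1.39, 1.29], [0.1, 2.45], [-1.04, 4.18], [0.21, 1.99], [-2.66, 2.66]. Speed limits (rad/s): [2.57, 2.57, 3.14, 3.14, 3.14, 3.14, 3.14].

### API

Orientations are given as a unit quaternion [w, x, y, z].
In Python, from bench import readout, eyes, ctrl gives the robot as it stands.
- The arm moves only by the tool apply_moves, never from a script. Its argument "deltas" is a list of rows, each a list of 2 entries, a list of its own where there are three numbers: the shift along the tool's x, y, z in units of 0.1 m (1.0 is 0.1 m), then the turn about the tool's z in units of 45 degrees (1.0 is 45 degrees). A call has exactly 5 rows; each row is the pose to reach, as a shift and turn from the pose commanded when the call began, along the tool's axes at that moment; what a row does not reach only later rows make up. A row lasts 1/10 s, in which the tool goes at most 50 mm and 8.59 degrees, less where a joint would pass 70% of its speed; a pose out of reach is approached as far as the arm can. A call with a number of a shift or a turn outside -1 to 1 is refused whole. A call with a gripper value outside its range is refused whole. "gripper" is the gripper command: -1 is fully open, 1 is shut, values between are in proportion, set as the call begins (left out, the last holds). The fingers move at their own pace and stop on an object; "force" is the grip in N (left out, the last holds). Time passes only in rows, so rows that repeat a pose let the fingers close, or fill a call up. It gives the time, the measured TCP pose, the force, the opening and the grip force at its end, in the units of the state.
- readout.sense(): the state, without advancing time (a new reading comes with each control period).
- eyes.camera(name): name is "scene" or "top" or "wrist"; returns the picture (384x512x3 uint8, red, green, blue); there is no depth.
- eyes.get_calibration(name): a dict with "camera_matrix" (3x3 intrinsics, pixels), "R" (3x3) and "t" (3): a world point X has camera coordinates R X + t. Camera axes: x right, y down, z forward; pixel columns grow to the right and rows downward; lengths in mm; the calibration is good to about 2 mm. A picture is of the moment at which its call begins: read the wrist's pose just before it. get_calibration takes no time and is no camera call; for the wrist camera it gives the pose at the moment of the call.
- ctrl.sign_off(): hands the job in; it is judged then, once.
The state is a dict: "time": time; "joint_positions": joint angles; "qvel": joint speeds; "tau": joint torques, N m; "tcp_pos": TCP position; "tool_rot": TCP orientation; "wrist_force": force on the tool from outside, world axes, zero at the start; "ft_torque": the same for the moment, N m; "opening": finger opening in mm; "gripper_force": force on a finger pad.
Only numpy, scipy, OpenCV 4.12 (cv2) and the standard library are available. Lean on these libraries where they do the work, as an engineer would, in place of code of your own. Each camera call takes 0.05 s, during which the arm holds its last target. There are 200 camera calls.

## Working session

There is one attempt and no reset: what is moved stays moved. The work goes in short steps, Python scripts to look and compute and a tool call to move; the robot and the scene stay as the last step left them, time stands still between calls to the robot, and variables do not carry over. Pictures are saved under pics/ and viewed, at most 14 in all, crops included, and the job is handed in when it is done.

Besides the shell and the picture viewer there is one more tool, called after ">>>" in YAML: its name, and indented under it one key for each argument. apply_moves: Moves the arm, as the interface text tells. Its arguments: {"type":"object","properties":{"deltas":{"type":"array","items":{"type":"array"}},"gripper":{"type":"number"},"force":{"type":"number"}},"required":["deltas"]}

```bash
mkdir -p pics; ls; python3 - <<'E'
from bench import readout, eyes, ctrl
import cv2
s=readout.sense();print(s['time'],s['tcp_pos'],s['tool_rot'],s['opening'],ctrl.hold_point_z)
for n in ("scene","top"):
    cv2.imwrite(f"pics/{n}0.png",eyes.camera(n)[:,:,::-1]); c=eyes.get_calibration(n);print(n,c)
E
```

```text
pics
0.0 [ 238.10168338 -630.982923    230.25256279] [-9.64316958e-04  9.83765777e-01  1.79454529e-01 -1.96028819e-04] 85.13818824389675 18.700000000000003
scene {'camera_matrix': array([[479.76793638,   0.        , 259.22017793],
       [  0.        , 479.76793638, 189.77272236],
       [  0.        ,   0.        ,   1.        ]]), 'R': array([[-0.1778361 ,  0.98393709,  0.01556065],
       [ 0.81407851,  0.15598295, -0.55941532],
       [-0.55285667, -0.08681665, -0.82874144]]), 't': array([  98.28481885, -408.29360043, 1489.59061484])}
top {'camera_matrix': array([[495.64667122,   0.        , 252.2512263 ],
       [  0.        , 495.64667122, 196.01265761],
       [  0.        ,   0.        ,   1.        ]]), 'R': array([[-0.01565666, -0.99985571, -0.00658934],
       [-0.98961449,  0.01643741, -0.14280395],
       [ 0.14289165,  0.00428507, -0.98972906]]), 't': array([  32.94553151,  583.01601232, 1115.12941625])}
```

View pics/scene0.png

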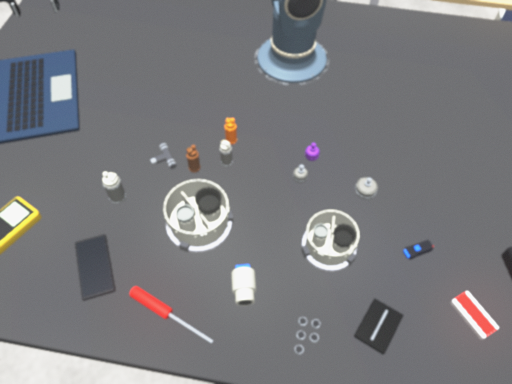

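View pics/top0.png

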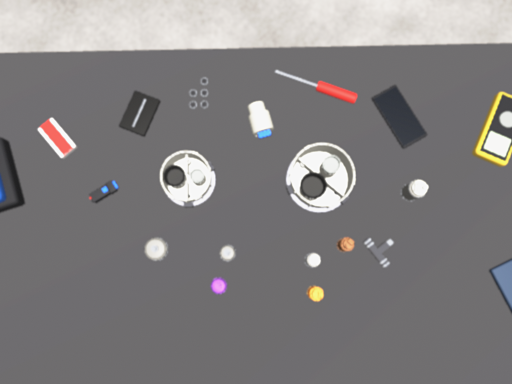

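The scene and top views agree. In the top view the large pump is at (415,190), the white small pump at (313,260), the large regulator at (155,249) and the small regulator at (228,254). The large reservoir is at (320,178) and the small one at (187,178). I'll zoom in for accurate pixels.

```bash
python3 - <<'E'
import cv2,numpy as np
im=cv2.imread('pics/top0.png')
def c(x,y,w,h,k):return cv2.resize(im[y:y+h,x:x+w],None,fx=k,fy=k,interpolation=cv2.INTER_CUBIC)
cv2.imwrite('pics/a.png',np.vstack([np.hstack([c(150,140,80,75,5),c(280,138,80,75,5)]),np.hstack([c(140,230,40,45,5),c(210,230,40,45,5),c(295,235,40,45,5),c(395,170,40,45,5)])]))
E
```

```text
(no output)
```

View pics/a.png

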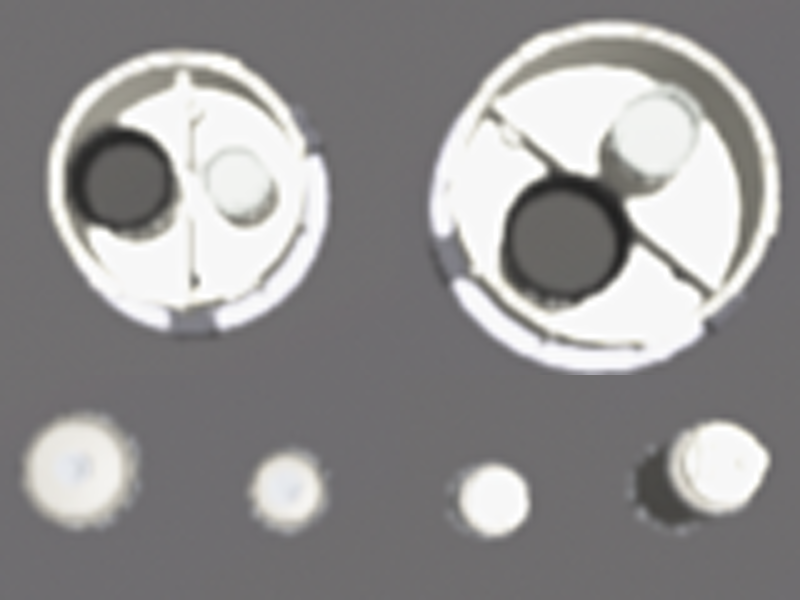

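```bash
cat > h.py <<'E'
from bench import readout, eyes, ctrl
import cv2,numpy as np
def ray(cal,u,v,z):
    K,R,t=cal['camera_matrix'],cal['R'],cal['t']
    d=R.T@np.linalg.solve(K,[u,v,1]);o=-R.T@t
    return (o+d*(z-o[2])/d[2])
def proj(cal,X):
    p=cal['camera_matrix']@(cal['R']@np.array(X,float)+cal['t']);return p[:2]/p[2]
E
python3 - <<'E'
from h import *
c=eyes.get_calibration('top')
P={}
for n,u,v,z in [('Ssl',174.6,175.6,70),('Sbo',197.4,175.6,71),('Lsl',313.4,185.6,80),('Lbo',331.2,163.6,83),('LR',155.2,248.6,40),('SR',227.8,253,36),('SP',314,260,72),('LP',417.8,188.4,82)]:
    P[n]=ray(c,u,v,z)[:2];print(n,P[n].round(1),np.hypot(*P[n]).round())
for a in 'SL':
    d=P[a+'bo']-P[a+'sl'];print(a,np.hypot(*d),np.degrees(np.arctan2(d[1],d[0])))
q=readout.sense()['tool_rot']
from scipy.spatial.transform import Rotation as Ro
print(Ro.from_quat(q,scalar_first=True).as_matrix().round(3))
E
```

```text
Ssl [629.7 200.7] 661.0
Sbo [628.6 148.3] 646.0
Lsl [ 599.5 -115.3] 610.0
Lbo [ 648.9 -157. ] 668.0
LR [465.  249.3] 528.0
SR [452.3  82.1] 460.0
SP [ 432.7 -112. ] 447.0
LP [ 588.8 -349.8] 685.0
S 52.44769543986296 -91.17137876236356
L 64.65129967389814 -40.14840517420447
[[ 0.936  0.353 -0.001]
 [ 0.353 -0.936  0.002]
 [-0.    -0.002 -1.   ]]
```

```bash
cat >> h.py <<'E'
from scipy.spatial.transform import Rotation as Ro
def pose():
    s=readout.sense();M=Ro.from_quat(s['tool_rot'],scalar_first=True).as_matrix()
    return s,np.array(s['tcp_pos']),np.degrees(np.arctan2(M[1,0],M[0,0]))
def plan(p,yaw,T,yT):
    "print end entries of successive calls, from p,yaw to T,yT; returns T,yT"
    p,T=np.array(p,float),np.array(T,float);n=int(max(1,np.ceil(np.abs(T-p).max()/95),np.ceil(np.linalg.norm((T-p)[:2])/98),np.ceil(abs(yT-yaw)/40)))
    for i in range(n):
        y=np.radians(yaw+(yT-yaw)*i/n);d=(T-p)/n/100
        print([round(d[0]*np.cos(y)+d[1]*np.sin(y),3),round(d[0]*np.sin(y)-d[1]*np.cos(y),3),round(-d[2],3)],round(-(yT-yaw)/n/45,3))
    print('--');return T,yT
E
python3 - <<'E'
from h import *
s,p,y=pose();print(p,y)
plan(p,y,[580,-345,230],140)
E
```

```text
[ 238.12045855 -631.04688159  230.37605592] 20.67318732828809
[np.float64(0.842), np.float64(-0.294), np.float64(0.001)] -0.53
[np.float64(0.889), np.float64(0.072), np.float64(0.001)] -0.53
[np.float64(0.784), np.float64(0.425), np.float64(0.001)] -0.53
[np.float64(0.545), np.float64(0.706), np.float64(0.001)] -0.53
[np.float64(0.212), np.float64(0.866), np.float64(0.001)] -0.53
--
```

>>> apply_moves:
  deltas:
    - [[0.17, -0.06, 0], -0.11]
    - [[0.34, -0.12, 0], -0.21]
    - [[0.5, -0.18, 0], -0.32]
    - [[0.67, -0.24, 0], -0.42]
    - [[0.84, -0.29, 0], -0.53]
  gripper: -1

```text
time: 0.6
tcp_pos: [307.0, -573.9, 230.8]
tool_rot: [-0.001, 0.925, 0.38, -0.0]
wrist_force: [-0.1, -1.3, 1.0]
opening: 85.5
gripper_force: 0.0
```

>>> apply_moves:
  deltas:
    - [[0.18, 0.01, 0], -0.11]
    - [[0.36, 0.03, 0], -0.21]
    - [[0.53, 0.04, 0], -0.32]
    - [[0.71, 0.06, 0], -0.42]
    - [[0.89, 0.07, 0], -0.53]

```text
time: 1.1
tcp_pos: [375.3, -516.7, 230.8]
tool_rot: [-0.0, 0.826, 0.563, -0.0]
wrist_force: [0.5, 0.3, 0.7]
opening: 85.1
gripper_force: 0.0
```

>>> apply_moves:
  deltas:
    - [[0.16, 0.09, 0], -0.11]
    - [[0.31, 0.17, 0], -0.21]
    - [[0.47, 0.26, 0], -0.32]
    - [[0.63, 0.34, 0], -0.42]
    - [[0.78, 0.43, 0], -0.53]

```text
time: 1.6
tcp_pos: [444.0, -459.9, 230.8]
tool_rot: [-0.001, 0.692, 0.722, -0.0]
wrist_force: [0.1, -0.6, -0.4]
opening: 85.1
gripper_force: 0.0
```

>>> apply_moves:
  deltas:
    - [[0.11, 0.14, 0], -0.11]
    - [[0.22, 0.28, 0], -0.21]
    - [[0.33, 0.42, 0], -0.32]
    - [[0.44, 0.56, 0], -0.42]
    - [[0.55, 0.71, 0], -0.53]

```text
time: 2.1
tcp_pos: [512.6, -402.5, 230.8]
tool_rot: [-0.001, 0.528, 0.849, -0.0]
wrist_force: [0.5, 0.4, -0.2]
opening: 85.7
gripper_force: 0.0
```

>>> apply_moves:
  deltas:
    - [[0.04, 0.17, 0], -0.11]
    - [[0.08, 0.35, 0], -0.21]
    - [[0.13, 0.52, 0], -0.32]
    - [[0.17, 0.69, 0], -0.42]
    - [[0.21, 0.87, 0], -0.53]

```text
time: 2.6
tcp_pos: [581.6, -345.5, 230.7]
tool_rot: [-0.001, 0.341, 0.94, -0.0]
wrist_force: [-0.4, -0.3, -1.1]
opening: 85.6
gripper_force: 0.0
```

```bash
python3 - <<'E'
from h import *
s,p,y=pose();print(s['time'],p,y,s['joint_positions'])
c=eyes.get_calibration('wrist');im=eyes.camera('wrist')[:,:,::-1].copy()
cv2.imwrite('pics/w1raw.png',im)
print(-c['R'].T@c['t'],c['R'][2])
for X in ([588.8,-349.8,82],[588.8,-349.8,0]):
    print(proj(c,X))
cv2.imwrite('pics/w1.png',im)
E
```

```text
2.6 [ 581.55860589 -345.50702458  230.73348724] 140.0998946815789 [ 0.86232608  0.53772989 -0.58328792  1.50460127  0.30847827  1.19313468
  1.10383973]
[ 531.11168024 -301.84837884  373.88314498] [ 0.20019398 -0.16780182 -0.96527971]
[251.19938989 188.14527434]
[251.14292917 172.28991352]
```

View pics/w1.png

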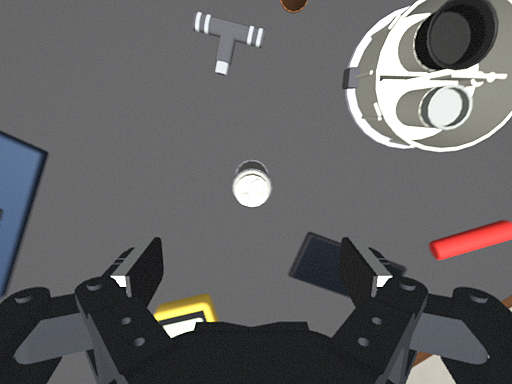

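The pump cap is at about (252,186) against a prediction of (251,188). The sleeve mouth is at about (462,34) and the boss top at about (446,107).

```bash
python3 - <<'E'
from h import *
c=eyes.get_calibration('wrist')
print(ray(c,252,186,82),ray(c,462,34,80),ray(c,446,107,83),proj(c,[599.5,-115.3,80]),proj(c,[648.9,-157,83]))
s,p,y=pose()
P=[588.8,-349.8]
a=plan(p,y,P+[120],140);a=plan(*a,P+[36],140);a=plan(*a,P+[160],140);a=plan(*a,[599.5,-115.3,160],140);a=plan(*a,[599.5,-115.3,91],140)
E
```

```text
[ 590.92467454 -343.62647392   82.        ] [ 603.06066129 -108.03955942   80.        ] [ 648.45939261 -152.57552156   83.        ] [452.93380868  36.28677954] [442.14399932 110.4522459 ]
[np.float64(-0.042), np.float64(-0.017), np.float64(0.554)] 0.006
[np.float64(-0.042), np.float64(-0.017), np.float64(0.554)] 0.006
--
[np.float64(0.0), np.float64(0.0), np.float64(0.84)] 0.0
--
[np.float64(0.0), np.float64(0.0), np.float64(-0.62)] 0.0
[np.float64(0.0), np.float64(0.0), np.float64(-0.62)] 0.0
--
[np.float64(0.475), np.float64(0.622), np.float64(-0.0)] 0.0
[np.float64(0.475), np.float64(0.622), np.float64(-0.0)] 0.0
[np.float64(0.475), np.float64(0.622), np.float64(-0.0)] 0.0
--
[np.float64(0.0), np.float64(0.0), np.float64(0.69)] 0.0
--
```

```bash
python3 - <<'E'
from h import *
for i in range(3):
    s,p,y=pose();c=eyes.get_calibration('wrist');im=eyes.camera('wrist')
    g=cv2.cvtColor(im,cv2.COLOR_RGB2GRAY)[150:215,220:290];m=cv2.moments((g>150).astype(np.uint8))
    print(s['time'],p.round(1),np.array(s['qvel']).round(3),proj(c,[588.8,-349.8,82]),220+m['m10']/m['m00'],150+m['m01']/m['m00'],(-c['R'].T@c['t']).round(1))
print(c['camera_matrix'][0,0])
E
```

```text
2.65 [ 584.4 -341.8  230.8] [ 0.006 -0.02   0.003  0.03  -0.036 -0.005 -0.104] [246.0040178  188.18736465] 245.43163538873995 187.20196604110814 [ 533.3 -298.9  373.9]
2.7 [ 583.2 -342.8  230.8] [ 0.024 -0.017  0.043  0.013  0.01   0.008 -0.037] [247.67457607 188.56394156] 246.63901147396294 187.48896734333627 [ 532.5 -299.6  374. ]
2.75 [ 581.9 -344.7  230.8] [ 0.022 -0.011  0.038  0.005  0.01   0.005 -0.005] [250.24188348 188.43223402] 249.13664596273293 187.5776397515528 [ 531.5 -301.   373.9]
295.5488091007788
```

The arm was still settling, which explains the shift. The wrist and top estimates agree to about 1 px (1 mm).

>>> apply_moves:
  deltas:
    - [[-0.03, 0, 0.2], 0]
    - [[-0.06, 0, 0.4], 0]
    - [[-0.09, 0, 0.6], 0]
    - [[-0.09, 0, 0.8], 0]
    - [[-0.09, 0, 0.8], 0]

```text
time: 3.3
tcp_pos: [585.1, -352.8, 147.9]
tool_rot: [-0.003, 0.344, 0.939, -0.0]
wrist_force: [0.7, -0.0, -0.4]
opening: 85.3
gripper_force: 0.0
```

>>> apply_moves:
  deltas:
    - [[0, 0, 0.05], 0]
    - [[0, 0, 0.1], 0]
    - [[0, 0, 0.1], 0]
    - [[0, 0, 0.1], 0]
    - [[0, 0, 0.1], 0]

```text
time: 3.8
tcp_pos: [588.7, -351.8, 142.0]
tool_rot: [0.001, 0.343, 0.939, -0.0]
wrist_force: [-0.2, 0.7, 0.3]
opening: 85.1
gripper_force: 0.0
```

```bash
python3 - <<'E'
from h import *
s,p,y=pose();print(s['time'],p,y)
plan(p,140,[588.8,-349.8,36],140)
E
```

```text
3.8 [ 588.7112364  -351.7756151   142.00779028] 139.9190717378869
[np.float64(0.006), np.float64(0.008), np.float64(0.53)] 0.0
[np.float64(0.006), np.float64(0.008), np.float64(0.53)] 0.0
--
```

>>> apply_moves:
  deltas:
    - [[0.01, 0.02, 0.15], 0]
    - [[0.01, 0.02, 0.3], 0]
    - [[0.01, 0.02, 0.45], 0]
    - [[0.01, 0.02, 0.6], 0]
    - [[0.01, 0.02, 0.75], 0]

```text
time: 4.3
tcp_pos: [588.4, -349.4, 64.3]
tool_rot: [-0.001, 0.343, 0.939, 0.0]
wrist_force: [-1.4, 0.4, 0.8]
opening: 86.1
gripper_force: 0.0
```

>>> apply_moves:
  deltas:
    - [[0, 0, 0.1], 0]
    - [[0, 0, 0.2], 0]
    - [[0, 0, 0.3], 0]
    - [[0, 0, 0.31], 0]
    - [[0, 0, 0.31], 0]

```text
time: 4.8
tcp_pos: [589.0, -349.5, 35.2]
tool_rot: [0.0, 0.343, 0.939, 0.0]
wrist_force: [0.0, -0.3, 0.5]
opening: 85.3
gripper_force: 0.0
```

>>> apply_moves:
  deltas:
    - [[0, 0, 0], 0]
    - [[0, 0, 0], 0]
    - [[0, 0, 0], 0]
    - [[0, 0, 0], 0]
    - [[0, 0, 0], 0]
  gripper: 1
  force: 45

```text
time: 5.3
tcp_pos: [589.0, -349.9, 36.1]
tool_rot: [0.0, 0.343, 0.939, -0.0]
wrist_force: [-0.7, -0.9, 4.7]
opening: 38.4
gripper_force: 45.2
```

>>> apply_moves:
  deltas:
    - [[0, 0, 0], 0]
    - [[0, 0, 0], 0]
    - [[0, 0, 0], 0]
    - [[0, 0, 0], 0]
    - [[0, 0, 0], 0]

```text
time: 5.8
tcp_pos: [589.1, -349.9, 36.0]
tool_rot: [0.0, 0.343, 0.939, -0.0]
wrist_force: [-1.9, 0.1, 5.5]
opening: 39.1
gripper_force: 45.3
```

>>> apply_moves:
  deltas:
    - [[0, 0, -0.12], 0]
    - [[0, 0, -0.24], 0]
    - [[0, 0, -0.36], 0]
    - [[0, 0, -0.48], 0]
    - [[0, 0, -0.6], 0]

```text
time: 6.3
tcp_pos: [589.0, -349.4, 96.6]
tool_rot: [0.0, 0.343, 0.939, -0.0]
wrist_force: [0.4, -0.1, -2.7]
opening: 38.8
gripper_force: 45.7
```

>>> apply_moves:
  deltas:
    - [[0, 0, -0.13], 0]
    - [[0, 0, -0.26], 0]
    - [[0, 0, -0.39], 0]
    - [[0, 0, -0.52], 0]
    - [[0, 0, -0.64], 0]

```text
time: 6.8
tcp_pos: [589.0, -349.5, 160.6]
tool_rot: [0.0, 0.343, 0.939, -0.0]
wrist_force: [0.2, 1.4, -2.7]
opening: 39.0
gripper_force: 45.7
```

>>> apply_moves:
  deltas:
    - [[0.05, 0.06, 0], 0]
    - [[0.12, 0.16, 0], 0]
    - [[0.21, 0.28, 0], 0]
    - [[0.31, 0.41, 0], 0]
    - [[0.42, 0.55, 0], 0]

```text
time: 7.3
tcp_pos: [592.1, -278.0, 158.8]
tool_rot: [-0.001, 0.342, 0.94, 0.0]
wrist_force: [0.3, 0.5, -3.2]
opening: 38.7
gripper_force: 45.7
```

>>> apply_moves:
  deltas:
    - [[0.11, 0.14, 0], 0]
    - [[0.22, 0.28, 0], 0]
    - [[0.33, 0.42, 0], 0]
    - [[0.44, 0.56, 0], 0]
    - [[0.54, 0.72, 0], 0]

```text
time: 7.8
tcp_pos: [597.0, -189.2, 159.4]
tool_rot: [-0.0, 0.343, 0.939, -0.0]
wrist_force: [-0.3, 0.0, -3.4]
opening: 39.2
gripper_force: 45.7
```

>>> apply_moves:
  deltas:
    - [[0.11, 0.14, 0], 0]
    - [[0.21, 0.28, 0], 0]
    - [[0.3, 0.4, 0], 0]
    - [[0.36, 0.5, 0], 0]
    - [[0.4, 0.56, 0], 0]

```text
time: 8.3
tcp_pos: [602.9, -120.4, 159.4]
tool_rot: [0.0, 0.342, 0.94, 0.0]
wrist_force: [-0.4, 0.4, -3.4]
opening: 39.0
gripper_force: 45.7
```

>>> apply_moves:
  deltas:
    - [[0.01, 0.01, 0], 0]
    - [[0.02, 0.02, 0], 0]
    - [[0.03, 0.03, 0], 0]
    - [[0.03, 0.03, 0], 0]
    - [[0.03, 0.03, 0], 0]

```text
time: 8.8
tcp_pos: [602.2, -118.3, 159.3]
tool_rot: [0.0, 0.343, 0.939, -0.0]
wrist_force: [-1.1, -0.1, -4.0]
opening: 38.9
gripper_force: 45.7
```

```bash
python3 - <<'E'
from h import *
s,p,y=pose();c=eyes.get_calibration('wrist');im=eyes.camera('wrist')[:,:,::-1].copy()
print(s['time'],p,y,s['opening'])
for X in ([599.5,-115.3,80],[648.9,-157,83]):
    print(proj(c,X))
for cx,cy,z,r in ((599.5,-115.3,80,29),(648.9,-157,83,21)):
    q=np.array([proj(c,[cx+r*np.cos(a),cy+r*np.sin(a),z]) for a in np.linspace(0,6.3,80)])
    cv2.polylines(im,[q.round().astype(int).reshape(-1,1,2)],True,(0,0,255),1)
cv2.imwrite('pics/w2.png',im)
plan(p,140,[599.5,-115.3,p[2]],140)
E
```

```text
8.8 [ 602.24493566 -118.25054963  159.26913483] 139.87417033745953 38.9044591606121
[250.14295735 194.87543168]
[250.19428849 270.86911535]
[np.float64(0.04), np.float64(0.005), np.float64(-0.0)] 0.0
--
```

View pics/w2.png

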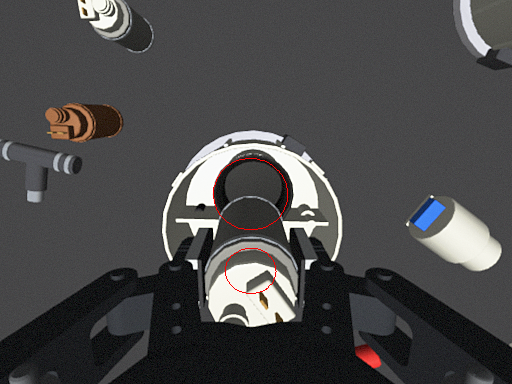

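```bash
python3 - <<'E'
import cv2
im=cv2.imread('pics/w2.png')[125:240,150:360]
cv2.imwrite('pics/w2z.png',cv2.resize(im,None,fx=3.8,fy=3.8,interpolation=cv2.INTER_CUBIC))
E
```

```text
(no output)
```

View pics/w2z.png

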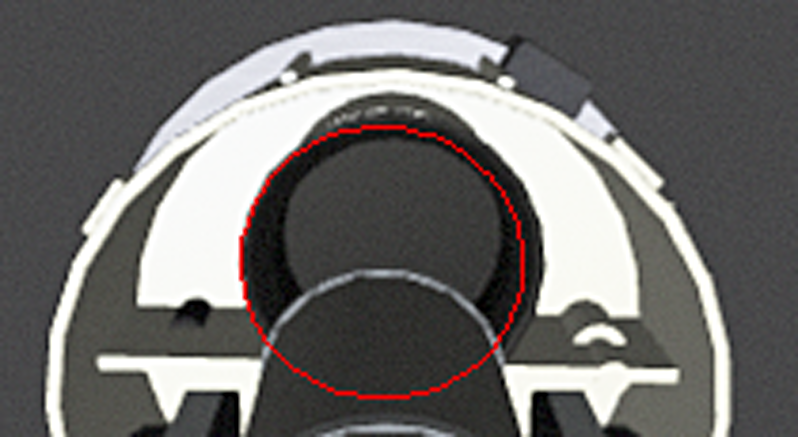

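The sleeve matches the estimate to within about 1 mm. Inserting now.

>>> apply_moves:
  deltas:
    - [[0.02, 0.01, 0.08], 0]
    - [[0.04, 0.015, 0.18], 0]
    - [[0.04, 0.015, 0.28], 0]
    - [[0.04, 0.015, 0.36], 0]
    - [[0.04, 0.015, 0.38], 0]

```text
time: 9.35
tcp_pos: [599.2, -114.0, 119.5]
tool_rot: [-0.001, 0.343, 0.939, -0.0]
wrist_force: [-0.0, 0.5, -3.4]
opening: 39.1
gripper_force: 45.7
```

>>> apply_moves:
  deltas:
    - [[0, 0, 0.05], 0]
    - [[0, 0, 0.11], 0]
    - [[0, 0, 0.17], 0]
    - [[0, 0, 0.23], 0]
    - [[0, 0, 0.26], 0]

```text
time: 9.85
tcp_pos: [599.9, -114.0, 94.6]
tool_rot: [-0.0, 0.343, 0.939, -0.0]
wrist_force: [-0.4, 0.2, -3.1]
opening: 39.4
gripper_force: 45.7
```

>>> apply_moves:
  deltas:
    - [[0, 0, 0.02], 0]
    - [[0, 0, 0.04], 0]
    - [[0, 0, 0.05], 0]
    - [[0, 0, 0.05], 0]
    - [[0, 0, 0.05], 0]

```text
time: 10.35
tcp_pos: [600.3, -114.0, 90.5]
tool_rot: [0.0, 0.343, 0.939, -0.0]
wrist_force: [0.4, 0.1, -3.2]
opening: 39.1
gripper_force: 45.7
```

>>> apply_moves:
  deltas:
    - [[0, 0, 0.005], 0]
    - [[0, 0, 0.01], 0]
    - [[0, 0, 0.01], 0]
    - [[0, 0, 0.01], 0]
    - [[0, 0, 0.01], 0]

```text
time: 10.85
tcp_pos: [600.5, -114.0, 90.0]
tool_rot: [0.0, 0.343, 0.939, -0.0]
wrist_force: [-2.3, 0.3, 5.6]
opening: 39.2
gripper_force: 46.2
```

>>> apply_moves:
  deltas:
    - [[0, 0, 0], 0]
    - [[0, 0, 0], 0]
    - [[0, 0, 0], 0]
    - [[0, 0, 0], 0]
    - [[0, 0, 0], 0]
  gripper: -0.4

```text
time: 11.35
tcp_pos: [600.2, -113.9, 89.2]
tool_rot: [-0.0, 0.343, 0.939, 0.0]
wrist_force: [-0.8, 0.5, 0.5]
opening: 59.7
gripper_force: 0.0
```

>>> apply_moves:
  deltas:
    - [[0, 0, -0.1], 0]
    - [[0, 0, -0.3], 0]
    - [[0, 0, -0.5], 0]
    - [[0, 0, -0.7], 0]
    - [[0, 0, -0.9], 0]

```text
time: 11.85
tcp_pos: [600.4, -113.8, 181.0]
tool_rot: [0.0, 0.343, 0.939, 0.0]
wrist_force: [0.5, 0.7, 0.5]
opening: 59.5
gripper_force: 0.0
```

```bash
python3 - <<'E'
from h import *
s,p,y=pose();print(p,y)
plan(p,140,[465,249.3,180],140)
E
```

```text
[ 600.35467782 -113.84906441  180.9600813 ] 139.93132011695033
[np.float64(0.843), np.float64(0.478), np.float64(0.002)] 0.0
[np.float64(0.843), np.float64(0.478), np.float64(0.002)] 0.0
[np.float64(0.843), np.float64(0.478), np.float64(0.002)] 0.0
[np.float64(0.843), np.float64(0.478), np.float64(0.002)] 0.0
--
```

>>> apply_moves:
  deltas:
    - [[0.17, 0.1, 0], 0]
    - [[0.34, 0.19, 0], 0]
    - [[0.51, 0.29, 0], 0]
    - [[0.67, 0.38, 0], 0]
    - [[0.84, 0.48, 0], 0]
  gripper: -1

```text
time: 12.35
tcp_pos: [565.3, -21.0, 178.5]
tool_rot: [-0.001, 0.342, 0.94, -0.0]
wrist_force: [-0.3, -0.8, -0.4]
opening: 85.5
gripper_force: 0.0
```

>>> apply_moves:
  deltas:
    - [[0.17, 0.1, 0], 0]
    - [[0.34, 0.19, 0], 0]
    - [[0.51, 0.29, 0], 0]
    - [[0.67, 0.38, 0], 0]
    - [[0.84, 0.48, 0], 0]

```text
time: 12.85
tcp_pos: [531.8, 69.5, 178.6]
tool_rot: [-0.001, 0.342, 0.94, -0.0]
wrist_force: [-0.2, 0.1, 0.2]
opening: 85.5
gripper_force: 0.0
```

>>> apply_moves:
  deltas:
    - [[0.17, 0.1, 0], 0]
    - [[0.34, 0.19, 0], 0]
    - [[0.51, 0.29, 0], 0]
    - [[0.67, 0.38, 0], 0]
    - [[0.84, 0.48, 0], 0]

```text
time: 13.35
tcp_pos: [498.2, 159.9, 178.6]
tool_rot: [-0.001, 0.342, 0.94, -0.001]
wrist_force: [0.2, 0.5, -0.9]
opening: 85.3
gripper_force: 0.0
```

>>> apply_moves:
  deltas:
    - [[0.17, 0.1, 0], 0]
    - [[0.34, 0.19, 0], 0]
    - [[0.51, 0.29, 0], 0]
    - [[0.67, 0.38, 0], 0]
    - [[0.84, 0.48, 0], 0]

```text
time: 13.85
tcp_pos: [464.7, 250.5, 178.6]
tool_rot: [-0.001, 0.342, 0.94, -0.001]
wrist_force: [0.2, -0.2, 0.4]
opening: 85.3
gripper_force: 0.0
```

>>> apply_moves:
  deltas:
    - [[0, 0, 0.1], 0]
    - [[0, 0, 0.2], 0]
    - [[0, 0, 0.3], 0]
    - [[0, 0, 0.4], 0]
    - [[0, 0, 0.4], 0]

```text
time: 14.35
tcp_pos: [466.0, 247.7, 137.3]
tool_rot: [-0.001, 0.343, 0.939, -0.002]
wrist_force: [-0.1, -0.8, 0.5]
opening: 85.4
gripper_force: 0.0
```

```bash
cat >> h.py <<'E'
def look(name,circ):
    s,p,y=pose();c=eyes.get_calibration('wrist');im=eyes.camera('wrist')[:,:,::-1].copy()
    print(s['time'],p.round(1),y.round(2),s['opening'])
    for cx,cy,z,r in circ:
        q=np.array([proj(c,[cx+r*np.cos(a),cy+r*np.sin(a),z]) for a in np.linspace(0,6.3,80)])
        cv2.polylines(im,[q.round().astype(int).reshape(-1,1,2)],True,(0,0,255),1)
    cv2.imwrite(f'pics/{name}.png',im);return p,y,c
E
python3 - <<'E'
from h import *
p,y,c=look('w3',[(465,249.3,36,26),(629.7,200.7,70,24),(628.6,148.3,71,17)])
plan(p,140,[465,249.3,p[2]],140)
E
```

```text
14.35 [466.  247.7 137.3] 139.86 85.3711612039929
[np.float64(0.018), np.float64(0.006), np.float64(-0.0)] 0.0
--
```

View pics/w3.png

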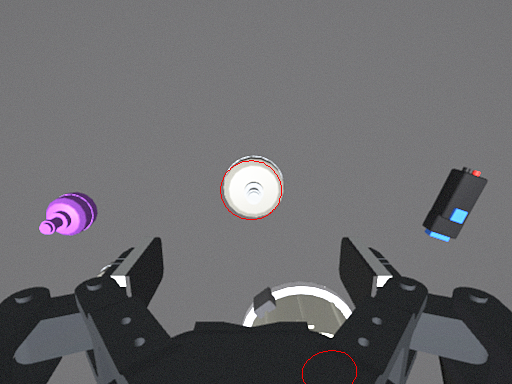

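The red circle sits on the large regulator's can, 1 px off. Descending to grip it.

>>> apply_moves:
  deltas:
    - [[0.02, 0.015, 0.18], 0]
    - [[0.02, 0.015, 0.36], 0]
    - [[0.02, 0.015, 0.54], 0]
    - [[0.02, 0.015, 0.72], 0]
    - [[0.02, 0.015, 0.9], 0]

```text
time: 14.9
tcp_pos: [466.8, 251.7, 49.0]
tool_rot: [0.0, 0.343, 0.939, 0.0]
wrist_force: [0.0, 0.7, -1.0]
opening: 85.7
gripper_force: 0.0
```

>>> apply_moves:
  deltas:
    - [[0, 0, 0.12], 0]
    - [[0, 0, 0.24], 0]
    - [[0, 0, 0.36], 0]
    - [[0, 0, 0.41], 0]
    - [[0, 0, 0.41], 0]

```text
time: 15.4
tcp_pos: [465.9, 251.6, 7.7]
tool_rot: [-0.0, 0.343, 0.939, -0.0]
wrist_force: [-0.0, 0.7, 0.0]
opening: 85.6
gripper_force: 0.0
```

>>> apply_moves:
  deltas:
    - [[0, 0, 0], 0]
    - [[0, 0, 0], 0]
    - [[0, 0, 0], 0]
    - [[0, 0, 0], 0]
    - [[0, 0, 0], 0]
  gripper: 1
  force: 35

```text
time: 15.9
tcp_pos: [466.6, 251.9, 9.0]
tool_rot: [0.001, 0.343, 0.939, 0.0]
wrist_force: [-0.3, -1.0, 5.8]
opening: 51.2
gripper_force: 36.2
```

>>> apply_moves:
  deltas:
    - [[0, 0, 0], 0]
    - [[0, 0, 0], 0]
    - [[0, 0, 0], 0]
    - [[0, 0, 0], 0]
    - [[0, 0, 0], 0]

```text
time: 16.4
tcp_pos: [466.6, 251.9, 9.0]
tool_rot: [0.001, 0.343, 0.939, 0.0]
wrist_force: [-1.2, -0.6, 5.4]
opening: 50.8
gripper_force: 36.2
```

```bash
python3 - <<'E'
from h import *
s,p,y=pose()
a=plan(p,140,[p[0],p[1],190],140);a=plan(*a,[649.5,-156.2,190],140);
E
```

```text
[np.float64(0.0), np.float64(0.0), np.float64(-0.905)] 0.0
[np.float64(0.0), np.float64(0.0), np.float64(-0.905)] 0.0
--
[np.float64(-0.805), np.float64(-0.39), np.float64(-0.0)] 0.0
[np.float64(-0.805), np.float64(-0.39), np.float64(-0.0)] 0.0
[np.float64(-0.805), np.float64(-0.39), np.float64(-0.0)] 0.0
[np.float64(-0.805), np.float64(-0.39), np.float64(-0.0)] 0.0
[np.float64(-0.805), np.float64(-0.39), np.float64(-0.0)] 0.0
--
```

>>> apply_moves:
  deltas:
    - [[0, 0, -0.1], 0]
    - [[0, 0, -0.25], 0]
    - [[0, 0, -0.45], 0]
    - [[0, 0, -0.68], 0]
    - [[0, 0, -0.9], 0]

```text
time: 16.9
tcp_pos: [466.1, 251.9, 100.2]
tool_rot: [0.0, 0.343, 0.94, 0.0]
wrist_force: [-0.4, -0.4, -0.6]
opening: 50.9
gripper_force: 36.7
```

>>> apply_moves:
  deltas:
    - [[0, 0, -0.22], 0]
    - [[0, 0, -0.44], 0]
    - [[0, 0, -0.66], 0]
    - [[0, 0, -0.82], 0]
    - [[0, 0, -0.9], 0]

```text
time: 17.4
tcp_pos: [466.6, 252.3, 190.8]
tool_rot: [0.001, 0.343, 0.939, 0.001]
wrist_force: [0.5, 0.2, -0.3]
opening: 50.8
gripper_force: 36.7
```

>>> apply_moves:
  deltas:
    - [[-0.08, -0.04, 0], 0]
    - [[-0.22, -0.11, 0], 0]
    - [[-0.4, -0.2, 0], 0]
    - [[-0.6, -0.29, 0], 0]
    - [[-0.8, -0.39, 0], 0]

```text
time: 17.9
tcp_pos: [502.1, 168.6, 187.3]
tool_rot: [-0.001, 0.343, 0.939, -0.001]
wrist_force: [0.2, -0.0, -1.3]
opening: 51.1
gripper_force: 36.7
```

>>> apply_moves:
  deltas:
    - [[-0.18, -0.09, 0], 0]
    - [[-0.36, -0.17, 0], 0]
    - [[-0.54, -0.26, 0], 0]
    - [[-0.72, -0.35, 0], 0]
    - [[-0.9, -0.43, 0], 0]

```text
time: 18.4
tcp_pos: [542.9, 77.6, 187.2]
tool_rot: [-0.001, 0.343, 0.939, -0.001]
wrist_force: [-0.2, 0.3, -1.3]
opening: 50.7
gripper_force: 36.7
```

>>> apply_moves:
  deltas:
    - [[-0.18, -0.09, 0], 0]
    - [[-0.36, -0.17, 0], 0]
    - [[-0.54, -0.26, 0], 0]
    - [[-0.72, -0.35, 0], 0]
    - [[-0.9, -0.43, 0], 0]

```text
time: 18.9
tcp_pos: [584.0, -13.2, 187.1]
tool_rot: [-0.001, 0.343, 0.939, -0.001]
wrist_force: [-0.2, -0.6, -1.0]
opening: 50.8
gripper_force: 36.7
```

>>> apply_moves:
  deltas:
    - [[-0.18, -0.09, 0], 0]
    - [[-0.36, -0.17, 0], 0]
    - [[-0.54, -0.26, 0], 0]
    - [[-0.72, -0.35, 0], 0]
    - [[-0.86, -0.42, 0], 0]

```text
time: 19.4
tcp_pos: [623.9, -101.1, 188.0]
tool_rot: [-0.0, 0.343, 0.939, -0.0]
wrist_force: [-0.1, 0.6, -1.0]
opening: 51.1
gripper_force: 36.7
```

>>> apply_moves:
  deltas:
    - [[-0.14, -0.07, 0], 0]
    - [[-0.28, -0.14, 0], 0]
    - [[-0.4, -0.2, 0], 0]
    - [[-0.48, -0.24, 0], 0]
    - [[-0.56, -0.28, 0], 0]

```text
time: 19.9
tcp_pos: [648.5, -156.6, 188.3]
tool_rot: [-0.0, 0.343, 0.94, 0.0]
wrist_force: [-0.6, -0.5, -0.8]
opening: 50.8
gripper_force: 36.7
```

>>> apply_moves:
  deltas:
    - [[0, 0, 0], 0]
    - [[0, 0, 0], 0]
    - [[0, 0, 0], 0]
    - [[0, 0, 0], 0]
    - [[0, 0, 0], 0]

```text
time: 20.4
tcp_pos: [648.2, -155.8, 188.5]
tool_rot: [0.0, 0.342, 0.94, -0.0]
wrist_force: [0.6, -1.0, -1.0]
opening: 50.8
gripper_force: 36.7
```

```bash
python3 - <<'E'
from h import *
p,y,c=look('w4',[(648.9,-157,83,21),(600,-114.5,136,17),(600,-114.5,80,29)])
plan(p,140,[649.5,-156.2,p[2]],140)
E
```

```text
20.4 [ 648.2 -155.8  188.5] 139.97 50.76952057485141
[np.float64(-0.013), np.float64(0.005), np.float64(-0.0)] 0.0
--
```

View pics/w4.png

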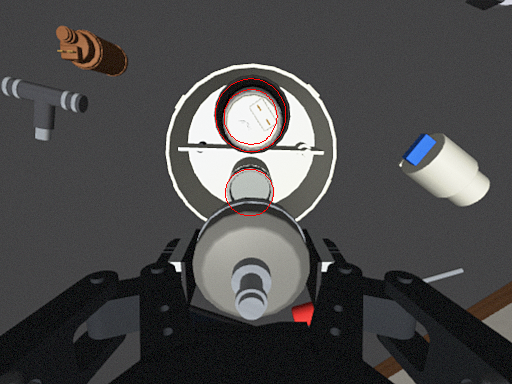

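Pump is seated centrally in the sleeve, and the boss top (≈251,192) matches the prediction. Lowering the regulator.

>>> apply_moves:
  deltas:
    - [[-0.01, 0.005, 0.12], 0]
    - [[-0.01, 0.005, 0.28], 0]
    - [[-0.01, 0.005, 0.45], 0]
    - [[-0.01, 0.005, 0.6], 0]
    - [[-0.01, 0.005, 0.7], 0]

```text
time: 20.95
tcp_pos: [648.1, -156.5, 115.5]
tool_rot: [-0.002, 0.343, 0.939, -0.0]
wrist_force: [0.1, 0.2, -1.4]
opening: 51.0
gripper_force: 36.7
```

>>> apply_moves:
  deltas:
    - [[0, 0, 0.04], 0]
    - [[0, 0, 0.1], 0]
    - [[0, 0, 0.16], 0]
    - [[0, 0, 0.21], 0]
    - [[0, 0, 0.25], 0]

```text
time: 21.45
tcp_pos: [649.4, -156.6, 93.2]
tool_rot: [0.0, 0.343, 0.939, -0.0]
wrist_force: [1.2, 0.7, -0.7]
opening: 50.6
gripper_force: 36.7
```

>>> apply_moves:
  deltas:
    - [[0, 0, 0.02], 0]
    - [[0, 0, 0.04], 0]
    - [[0, 0, 0.06], 0]
    - [[0, 0, 0.08], 0]
    - [[0, 0, 0.09], 0]

```text
time: 21.95
tcp_pos: [649.3, -156.6, 84.2]
tool_rot: [0.0, 0.343, 0.939, -0.0]
wrist_force: [0.1, 0.4, -0.6]
opening: 51.1
gripper_force: 36.7
```

>>> apply_moves:
  deltas:
    - [[0, 0, 0.01], 0]
    - [[0, 0, 0.02], 0]
    - [[0, 0, 0.03], 0]
    - [[0, 0, 0.03], 0]
    - [[0, 0, 0.03], 0]

```text
time: 22.45
tcp_pos: [649.3, -156.5, 81.3]
tool_rot: [0.0, 0.343, 0.939, 0.0]
wrist_force: [0.2, -0.4, -1.1]
opening: 50.8
gripper_force: 36.7
```

>>> apply_moves:
  deltas:
    - [[0, 0, 0.005], 0]
    - [[0, 0, 0.01], 0]
    - [[0, 0, 0.01], 0]
    - [[0, 0, 0.01], 0]
    - [[0, 0, 0.01], 0]

```text
time: 22.95
tcp_pos: [649.4, -156.6, 81.1]
tool_rot: [0.0, 0.343, 0.939, -0.0]
wrist_force: [-2.7, 0.3, 6.0]
opening: 51.1
gripper_force: 37.1
```

>>> apply_moves:
  deltas:
    - [[0, 0, 0], 0]
    - [[0, 0, 0], 0]
    - [[0, 0, 0], 0]
    - [[0, 0, 0], 0]
    - [[0, 0, 0], 0]
  gripper: -0.55

```text
time: 23.45
tcp_pos: [649.3, -156.5, 80.1]
tool_rot: [-0.0, 0.343, 0.939, 0.0]
wrist_force: [-0.1, -0.3, -0.3]
opening: 66.1
gripper_force: 0.0
```

>>> apply_moves:
  deltas:
    - [[0, 0, -0.1], 0]
    - [[0, 0, -0.3], 0]
    - [[0, 0, -0.5], 0]
    - [[0, 0, -0.7], 0]
    - [[0, 0, -0.9], 0]

```text
time: 23.95
tcp_pos: [649.5, -156.5, 172.0]
tool_rot: [0.0, 0.343, 0.939, 0.0]
wrist_force: [0.8, -0.5, -0.0]
opening: 65.9
gripper_force: 0.0
```

```bash
python3 - <<'E'
from h import *
s,p,y=pose();print(p,y)
plan(p,y,[440,-112,175],90)
E
```

```text
[ 649.4908225 -156.4725207  172.0415666] 139.92965939646223
[np.float64(0.63), np.float64(-0.336), np.float64(-0.01)] 0.37
[np.float64(0.507), np.float64(-0.502), np.float64(-0.01)] 0.37
[np.float64(0.342), np.float64(-0.627), np.float64(-0.01)] 0.37
--
```

>>> apply_moves:
  deltas:
    - [[0.08, -0.04, -0.1], 0.05]
    - [[0.2, -0.1, -0.15], 0.12]
    - [[0.34, -0.18, -0.2], 0.2]
    - [[0.49, -0.26, -0.2], 0.29]
    - [[0.63, -0.34, -0.2], 0.37]

```text
time: 24.45
tcp_pos: [578.8, -141.7, 191.4]
tool_rot: [0.001, 0.476, 0.879, 0.0]
wrist_force: [-0.2, -0.8, -0.4]
opening: 66.0
gripper_force: 0.0
```

>>> apply_moves:
  deltas:
    - [[0.1, -0.1, 0], 0.07]
    - [[0.2, -0.2, 0], 0.15]
    - [[0.3, -0.3, 0], 0.22]
    - [[0.41, -0.4, 0], 0.3]
    - [[0.51, -0.5, 0], 0.37]

```text
time: 24.95
tcp_pos: [509.1, -126.4, 191.2]
tool_rot: [0.001, 0.598, 0.801, 0.0]
wrist_force: [-0.7, 0.2, 0.3]
opening: 66.5
gripper_force: 0.0
```

>>> apply_moves:
  deltas:
    - [[0.07, -0.13, 0], 0.07]
    - [[0.14, -0.25, 0], 0.15]
    - [[0.21, -0.38, 0], 0.22]
    - [[0.28, -0.5, 0], 0.3]
    - [[0.34, -0.63, 0.1], 0.37]

```text
time: 25.45
tcp_pos: [440.1, -111.9, 182.0]
tool_rot: [0.002, 0.708, 0.706, 0.001]
wrist_force: [0.1, -0.6, 1.0]
opening: 66.4
gripper_force: 0.0
```

>>> apply_moves:
  deltas:
    - [[0, 0, 0.1], 0]
    - [[0, 0, 0.2], 0]
    - [[0, 0, 0.2], 0]
    - [[0, 0, 0.2], 0]
    - [[0, 0, 0.2], 0]

```text
time: 25.95
tcp_pos: [440.1, -112.3, 160.5]
tool_rot: [0.0, 0.707, 0.707, 0.0]
wrist_force: [-0.1, -0.5, 0.5]
opening: 66.1
gripper_force: 0.0
```

```bash
python3 - <<'E'
from h import *
p,y,c=look('w5',[(432.7,-112,72,12),(432.7,-112,60,15)])
plan(p,y,[432.7,-112,p[2]],90)
c=eyes.get_calibration('top')
print([ray(c,347,242,72).round(),ray(c,316,293,72).round()])
print(readout.sense()['joint_positions'])
E
```

```text
25.95 [ 440.1 -112.3  160.5] 89.99 66.08565457613989
[np.float64(0.003), np.float64(-0.074), np.float64(-0.0)] -0.0
--
[array([ 472., -187.,   72.]), array([ 360., -114.,   72.])]
[ 0.5925994   0.23271982 -0.49655391  2.09322998  0.14689455  0.84746266
  0.0097328 ]
```

View pics/w5.png

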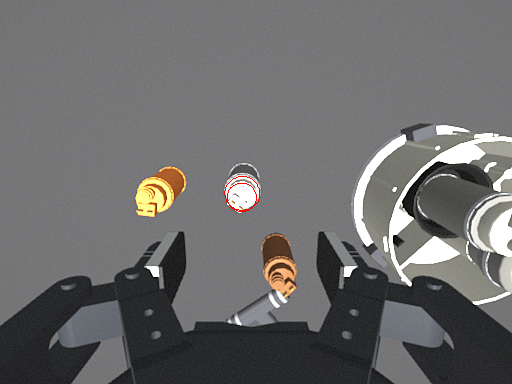

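Small pump cap at (242,196), right on prediction. Narrowing the fingers to clear the orange and brown look-alikes.

>>> apply_moves:
  deltas:
    - [[0, -0.04, 0.08], 0]
    - [[0, -0.075, 0.2], 0]
    - [[0, -0.075, 0.35], 0]
    - [[0, -0.075, 0.44], 0]
    - [[0, -0.075, 0.48], 0]
  gripper: -0.3

```text
time: 26.5
tcp_pos: [431.2, -112.1, 111.3]
tool_rot: [-0.001, 0.707, 0.707, -0.0]
wrist_force: [0.2, -0.6, 0.2]
opening: 55.5
gripper_force: 0.0
```

>>> apply_moves:
  deltas:
    - [[0, 0, 0.18], 0]
    - [[0, 0, 0.36], 0]
    - [[0, 0, 0.54], 0]
    - [[0, 0, 0.72], 0]
    - [[0, 0, 0.86], 0]

```text
time: 27.0
tcp_pos: [432.0, -112.3, 25.6]
tool_rot: [0.0, 0.707, 0.707, 0.0]
wrist_force: [0.1, -0.8, 0.2]
opening: 55.3
gripper_force: 0.0
```

>>> apply_moves:
  deltas:
    - [[0, 0, 0], 0]
    - [[0, 0, 0], 0]
    - [[0, 0, 0], 0]
    - [[0, 0, 0], 0]
    - [[0, 0, 0], 0]
  gripper: 1
  force: 35

```text
time: 27.5
tcp_pos: [432.1, -112.4, 26.8]
tool_rot: [0.001, 0.707, 0.707, 0.0]
wrist_force: [-0.9, 0.4, -1.2]
opening: 28.9
gripper_force: 34.6
```

>>> apply_moves:
  deltas:
    - [[0, 0, 0], 0]
    - [[0, 0, 0], 0]
    - [[0, 0, 0], 0]
    - [[0, 0, 0], 0]
    - [[0, 0, 0], 0]

```text
time: 28.0
tcp_pos: [431.9, -112.4, 26.5]
tool_rot: [0.0, 0.707, 0.707, -0.0]
wrist_force: [-0.3, -0.4, 3.5]
opening: 29.0
gripper_force: 34.8
```

```bash
python3 - <<'E'
from h import *
s,p,y=pose();print(p,y)
plan([*p[:2],150],90,[629.7,200.7,150],90)
E
```

```text
[ 431.94564768 -112.36181905   26.5144701 ] 89.96977501426203
[np.float64(0.783), np.float64(0.494), np.float64(-0.0)] 0.0
[np.float64(0.783), np.float64(0.494), np.float64(-0.0)] 0.0
[np.float64(0.783), np.float64(0.494), np.float64(-0.0)] 0.0
[np.float64(0.783), np.float64(0.494), np.float64(-0.0)] 0.0
--
```

>>> apply_moves:
  deltas:
    - [[0, 0, -0.06], 0]
    - [[0, 0, -0.16], 0]
    - [[0, 0, -0.3], 0]
    - [[0, 0, -0.48], 0]
    - [[0, 0, -0.66], 0]

```text
time: 28.5
tcp_pos: [431.7, -112.1, 93.4]
tool_rot: [-0.0, 0.707, 0.707, 0.0]
wrist_force: [0.6, -0.1, -1.2]
opening: 28.9
gripper_force: 34.7
```

>>> apply_moves:
  deltas:
    - [[0, 0, -0.16], 0]
    - [[0, 0, -0.32], 0]
    - [[0, 0, -0.46], 0]
    - [[0, 0, -0.54], 0]
    - [[0, 0, -0.58], 0]

```text
time: 29.0
tcp_pos: [432.1, -112.3, 151.3]
tool_rot: [0.001, 0.707, 0.707, 0.0]
wrist_force: [-0.1, 0.6, -1.3]
opening: 29.5
gripper_force: 34.7
```

>>> apply_moves:
  deltas:
    - [[0.08, 0.05, 0], 0]
    - [[0.2, 0.13, 0], 0]
    - [[0.36, 0.23, 0], 0]
    - [[0.54, 0.34, 0], 0]
    - [[0.72, 0.45, 0], 0]

```text
time: 29.5
tcp_pos: [476.9, -38.8, 149.5]
tool_rot: [-0.001, 0.707, 0.707, -0.0]
wrist_force: [-0.1, -0.6, -0.8]
opening: 28.9
gripper_force: 34.7
```

>>> apply_moves:
  deltas:
    - [[0.18, 0.11, 0], 0]
    - [[0.36, 0.23, 0], 0]
    - [[0.54, 0.34, 0], 0]
    - [[0.72, 0.45, 0], 0]
    - [[0.9, 0.57, 0], 0]

```text
time: 30.0
tcp_pos: [533.8, 51.3, 149.3]
tool_rot: [-0.001, 0.707, 0.707, -0.001]
wrist_force: [0.3, 0.7, -0.8]
opening: 28.9
gripper_force: 34.7
```

>>> apply_moves:
  deltas:
    - [[0.18, 0.11, 0], 0]
    - [[0.36, 0.23, 0], 0]
    - [[0.54, 0.34, 0], 0]
    - [[0.72, 0.45, 0], 0]
    - [[0.88, 0.56, 0], 0]

```text
time: 30.5
tcp_pos: [589.7, 139.6, 149.1]
tool_rot: [-0.001, 0.707, 0.707, -0.001]
wrist_force: [-0.2, 1.0, -0.9]
opening: 28.6
gripper_force: 34.7
```

>>> apply_moves:
  deltas:
    - [[0.16, 0.1, 0], 0]
    - [[0.32, 0.2, 0], 0]
    - [[0.46, 0.29, 0], 0]
    - [[0.56, 0.35, 0], 0]
    - [[0.63, 0.4, 0], 0]

```text
time: 31.0
tcp_pos: [629.7, 202.1, 149.3]
tool_rot: [-0.001, 0.707, 0.707, -0.001]
wrist_force: [-0.6, 0.7, -1.5]
opening: 29.4
gripper_force: 34.7
```

>>> apply_moves:
  deltas:
    - [[0, 0, 0], 0]
    - [[0, 0, 0], 0]
    - [[0, 0, 0], 0]
    - [[0, 0, 0], 0]
    - [[0, 0, 0], 0]

```text
time: 31.5
tcp_pos: [629.9, 200.0, 150.4]
tool_rot: [0.0, 0.708, 0.707, -0.0]
wrist_force: [-0.1, -0.2, -1.6]
opening: 28.7
gripper_force: 34.7
```

```bash
python3 - <<'E'
from h import *
p,y,c=look('w6',[(629.7,200.7,70,24),(628.6,148.3,71,17)])
im=cv2.imread('pics/w6.png');cv2.imwrite('pics/w6.png',cv2.resize(im[70:330,80:430],None,fx=2.25,fy=2.25,interpolation=cv2.INTER_CUBIC))
plan(p,y,[629.7,200.7,p[2]],90)
E
```

```text
31.5 [629.9 200.  150.4] 89.93 28.700276247970052
[np.float64(0.007), np.float64(-0.002), np.float64(-0.0)] -0.002
--
```

View pics/w6.png

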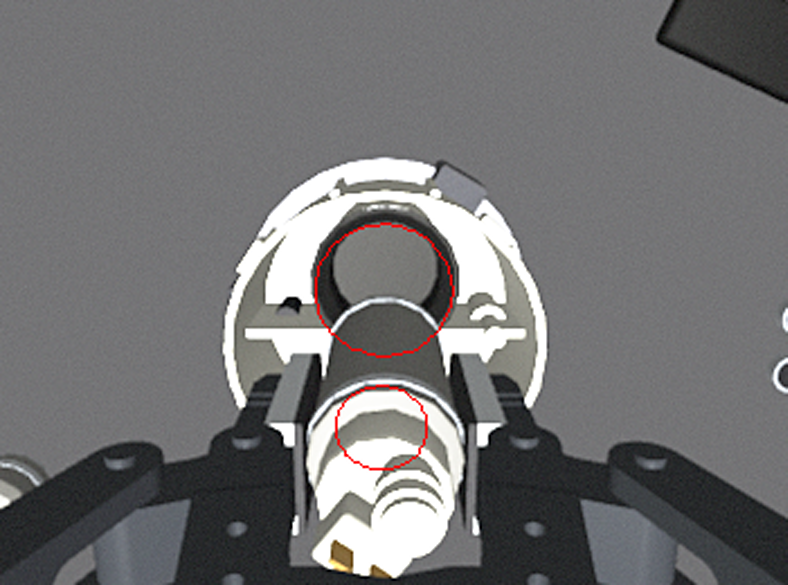

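Sleeve mouth sits on the red circle within 1–2 px. Inserting the small pump.

>>> apply_moves:
  deltas:
    - [[0.01, 0, 0.08], 0]
    - [[0.01, 0, 0.18], 0]
    - [[0.01, 0, 0.3], 0]
    - [[0.01, 0, 0.38], 0]
    - [[0.01, 0, 0.42], 0]

```text
time: 32.05
tcp_pos: [629.2, 201.3, 106.5]
tool_rot: [-0.001, 0.707, 0.707, -0.001]
wrist_force: [0.8, -0.4, -0.8]
opening: 29.1
gripper_force: 34.7
```

>>> apply_moves:
  deltas:
    - [[0, 0, 0.05], 0]
    - [[0, 0, 0.11], 0]
    - [[0, 0, 0.17], 0]
    - [[0, 0, 0.23], 0]
    - [[0, 0, 0.28], 0]

```text
time: 32.55
tcp_pos: [629.9, 201.6, 79.8]
tool_rot: [0.0, 0.707, 0.707, -0.0]
wrist_force: [0.3, 0.2, -0.1]
opening: 29.1
gripper_force: 34.7
```

>>> apply_moves:
  deltas:
    - [[0, 0, 0.01], 0]
    - [[0, 0, 0.02], 0]
    - [[0, 0, 0.03], 0]
    - [[0, 0, 0.04], 0]
    - [[0, 0, 0.04], 0]

```text
time: 33.05
tcp_pos: [630.2, 201.8, 76.7]
tool_rot: [0.0, 0.707, 0.707, 0.0]
wrist_force: [-0.4, -0.4, 0.0]
opening: 29.0
gripper_force: 34.7
```

>>> apply_moves:
  deltas:
    - [[0, 0, 0.005], 0]
    - [[0, 0, 0.01], 0]
    - [[0, 0, 0.01], 0]
    - [[0, 0, 0.01], 0]
    - [[0, 0, 0.01], 0]

```text
time: 33.55
tcp_pos: [630.2, 201.8, 76.6]
tool_rot: [0.0, 0.707, 0.707, 0.0]
wrist_force: [-2.3, 0.4, 6.2]
opening: 28.6
gripper_force: 35.5
```

>>> apply_moves:
  deltas:
    - [[0, 0, 0], 0]
    - [[0, 0, 0], 0]
    - [[0, 0, 0], 0]
    - [[0, 0, 0], 0]
    - [[0, 0, 0], 0]
  gripper: -0.15

```text
time: 34.05
tcp_pos: [629.9, 201.6, 75.1]
tool_rot: [-0.0, 0.707, 0.707, -0.0]
wrist_force: [-0.1, 0.5, -0.6]
opening: 48.8
gripper_force: 0.0
```

>>> apply_moves:
  deltas:
    - [[0, 0, -0.1], 0]
    - [[0, 0, -0.3], 0]
    - [[0, 0, -0.5], 0]
    - [[0, 0, -0.7], 0]
    - [[0, 0, -0.9], 0]

```text
time: 34.55
tcp_pos: [630.1, 201.8, 167.0]
tool_rot: [0.0, 0.707, 0.707, 0.0]
wrist_force: [-0.8, 0.5, -0.5]
opening: 49.4
gripper_force: 0.0
```

```bash
python3 - <<'E'
from h import *
s,p,y=pose();print(p,y)
plan(p,90,[452.3,82.1,165],90)
E
```

```text
[630.08782342 201.80592455 166.97429884] 89.98098412577676
[np.float64(-0.399), np.float64(-0.593), np.float64(0.007)] 0.0
[np.float64(-0.399), np.float64(-0.593), np.float64(0.007)] 0.0
[np.float64(-0.399), np.float64(-0.593), np.float64(0.007)] 0.0
--
```

>>> apply_moves:
  deltas:
    - [[-0.08, -0.12, 0], 0]
    - [[-0.16, -0.24, 0], 0]
    - [[-0.24, -0.36, 0], 0]
    - [[-0.32, -0.47, 0], 0]
    - [[-0.4, -0.59, 0], 0]
  gripper: -0.4

```text
time: 35.05
tcp_pos: [570.7, 161.5, 166.2]
tool_rot: [0.0, 0.707, 0.707, 0.0]
wrist_force: [0.1, 0.1, -0.6]
opening: 59.9
gripper_force: 0.0
```

>>> apply_moves:
  deltas:
    - [[-0.08, -0.12, 0], 0]
    - [[-0.16, -0.24, 0], 0]
    - [[-0.24, -0.36, 0], 0]
    - [[-0.32, -0.47, 0], 0]
    - [[-0.4, -0.59, 0], 0]

```text
time: 35.55
tcp_pos: [511.5, 121.4, 165.8]
tool_rot: [0.0, 0.707, 0.707, 0.0]
wrist_force: [0.8, -0.7, -0.1]
opening: 60.0
gripper_force: 0.0
```

>>> apply_moves:
  deltas:
    - [[-0.08, -0.12, 0], 0]
    - [[-0.16, -0.24, 0], 0]
    - [[-0.24, -0.36, 0], 0]
    - [[-0.32, -0.47, 0], 0]
    - [[-0.4, -0.6, 0], 0]

```text
time: 36.05
tcp_pos: [451.2, 81.1, 165.3]
tool_rot: [0.0, 0.707, 0.707, 0.0]
wrist_force: [-0.5, -0.0, -0.6]
opening: 60.0
gripper_force: 0.0
```

>>> apply_moves:
  deltas:
    - [[0, 0, 0.1], 0]
    - [[0, 0, 0.25], 0]
    - [[0, 0, 0.4], 0]
    - [[0, 0, 0.4], 0]
    - [[0, 0, 0.4], 0]

```text
time: 36.55
tcp_pos: [452.0, 82.0, 125.1]
tool_rot: [-0.0, 0.707, 0.707, -0.0]
wrist_force: [-1.2, -0.2, 0.2]
opening: 59.8
gripper_force: 0.0
```

```bash
python3 - <<'E'
from h import *
p,y,c=look('w7',[(452.3,82.1,32,18),(628.6,148.3,71,17)])
plan(p,90,[452.3,82.1,p[2]],90)
E
```

```text
36.55 [452.   82.  125.1] 89.99 59.829828234910174
[np.float64(0.001), np.float64(0.003), np.float64(-0.0)] 0.0
--
```

View pics/w7.png

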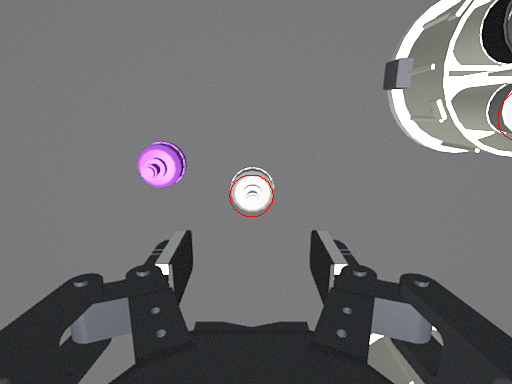

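Small regulator at ≈(253,193), within 2 px of the prediction, with the purple one well clear.

>>> apply_moves:
  deltas:
    - [[0.01, 0.007, 0.14], 0]
    - [[0.01, 0.007, 0.3], 0]
    - [[0.01, 0.007, 0.46], 0]
    - [[0.01, 0.007, 0.62], 0]
    - [[0.01, 0.007, 0.78], 0]
  gripper: -0.3

```text
time: 37.1
tcp_pos: [453.6, 83.0, 47.5]
tool_rot: [0.001, 0.707, 0.707, 0.001]
wrist_force: [-0.8, -0.2, 0.4]
opening: 55.8
gripper_force: 0.0
```

>>> apply_moves:
  deltas:
    - [[0, 0, 0.14], 0]
    - [[0, 0, 0.28], 0]
    - [[0, 0, 0.38], 0]
    - [[0, 0, 0.41], 0]
    - [[0, 0, 0.41], 0]

```text
time: 37.6
tcp_pos: [452.8, 82.9, 6.4]
tool_rot: [0.0, 0.707, 0.707, 0.0]
wrist_force: [-0.4, 0.7, 0.0]
opening: 55.5
gripper_force: 0.0
```

>>> apply_moves:
  deltas:
    - [[0, 0, 0], 0]
    - [[0, 0, 0], 0]
    - [[0, 0, 0], 0]
    - [[0, 0, 0], 0]
    - [[0, 0, 0], 0]
  gripper: 1
  force: 28

```text
time: 38.1
tcp_pos: [453.2, 82.9, 7.0]
tool_rot: [0.001, 0.707, 0.707, 0.001]
wrist_force: [-1.1, -0.2, 6.7]
opening: 35.1
gripper_force: 27.9
```

>>> apply_moves:
  deltas:
    - [[0, 0, 0], 0]
    - [[0, 0, 0], 0]
    - [[0, 0, 0], 0]
    - [[0, 0, 0], 0]
    - [[0, 0, 0], 0]

```text
time: 38.6
tcp_pos: [453.2, 82.9, 7.0]
tool_rot: [0.001, 0.707, 0.707, 0.001]
wrist_force: [-0.5, -0.6, 7.0]
opening: 35.3
gripper_force: 27.9
```

```bash
python3 - <<'E'
from h import *
s,p,y=pose();print(p,y)
plan([*p[:2],165],90,[628.6,148.3,165],90)
E
```

```text
[453.19350947  82.87821608   7.01831527] 89.97239259141493
[np.float64(0.327), np.float64(0.877), np.float64(-0.0)] 0.0
[np.float64(0.327), np.float64(0.877), np.float64(-0.0)] 0.0
--
```

>>> apply_moves:
  deltas:
    - [[0, 0, -0.08], 0]
    - [[0, 0, -0.22], 0]
    - [[0, 0, -0.4], 0]
    - [[0, 0, -0.6], 0]
    - [[0, 0, -0.8], 0]

```text
time: 39.1
tcp_pos: [452.2, 82.6, 87.2]
tool_rot: [-0.0, 0.707, 0.707, -0.0]
wrist_force: [0.4, 0.2, -1.7]
opening: 34.7
gripper_force: 28.1
```

>>> apply_moves:
  deltas:
    - [[0, 0, -0.2], 0]
    - [[0, 0, -0.4], 0]
    - [[0, 0, -0.58], 0]
    - [[0, 0, -0.7], 0]
    - [[0, 0, -0.76], 0]

```text
time: 39.6
tcp_pos: [452.9, 82.7, 163.4]
tool_rot: [0.001, 0.707, 0.707, 0.001]
wrist_force: [-1.0, 0.0, -0.7]
opening: 35.0
gripper_force: 28.1
```

>>> apply_moves:
  deltas:
    - [[0.03, 0.08, 0], 0]
    - [[0.08, 0.22, 0], 0]
    - [[0.14, 0.38, 0], 0]
    - [[0.21, 0.56, 0], 0]
    - [[0.28, 0.74, 0], 0]

```text
time: 40.1
tcp_pos: [527.2, 110.9, 161.0]
tool_rot: [-0.001, 0.707, 0.707, -0.001]
wrist_force: [-0.3, 0.5, -0.9]
opening: 35.0
gripper_force: 28.1
```

>>> apply_moves:
  deltas:
    - [[0.07, 0.18, 0], 0]
    - [[0.13, 0.36, 0], 0]
    - [[0.2, 0.52, 0], 0]
    - [[0.24, 0.66, 0], 0]
    - [[0.28, 0.76, 0], 0]

```text
time: 40.6
tcp_pos: [603.4, 138.9, 160.7]
tool_rot: [-0.001, 0.707, 0.707, -0.001]
wrist_force: [-0.9, 0.2, 0.0]
opening: 35.1
gripper_force: 28.1
```

>>> apply_moves:
  deltas:
    - [[0.04, 0.1, 0], 0]
    - [[0.07, 0.18, 0], 0]
    - [[0.09, 0.24, 0], 0]
    - [[0.09, 0.25, 0], 0]
    - [[0.09, 0.25, 0], 0]

```text
time: 41.1
tcp_pos: [627.5, 147.5, 162.3]
tool_rot: [-0.0, 0.707, 0.707, -0.0]
wrist_force: [-0.3, -0.2, -0.9]
opening: 35.0
gripper_force: 28.1
```

>>> apply_moves:
  deltas:
    - [[0, 0, 0], 0]
    - [[0, 0, 0], 0]
    - [[0, 0, 0], 0]
    - [[0, 0, 0], 0]
    - [[0, 0, 0], 0]

```text
time: 41.6
tcp_pos: [627.6, 147.6, 162.4]
tool_rot: [0.0, 0.707, 0.707, 0.0]
wrist_force: [-0.4, 0.2, -0.4]
opening: 34.8
gripper_force: 28.1
```

```bash
python3 - <<'E'
from h import *
p,y,c=look('w8',[(628.6,148.3,71,17),(629.7,200.7,70,24)])
im=cv2.imread('pics/w8.png');cv2.imwrite('pics/w8.png',cv2.resize(im[50:310,80:430],None,fx=2.25,fy=2.25,interpolation=cv2.INTER_CUBIC))
plan(p,90,[628.6,148.3,p[2]],90)
E
```

```text
41.6 [627.6 147.6 162.4] 89.97 34.78734476393145
[np.float64(0.007), np.float64(0.01), np.float64(-0.0)] 0.0
--
```

View pics/w8.png

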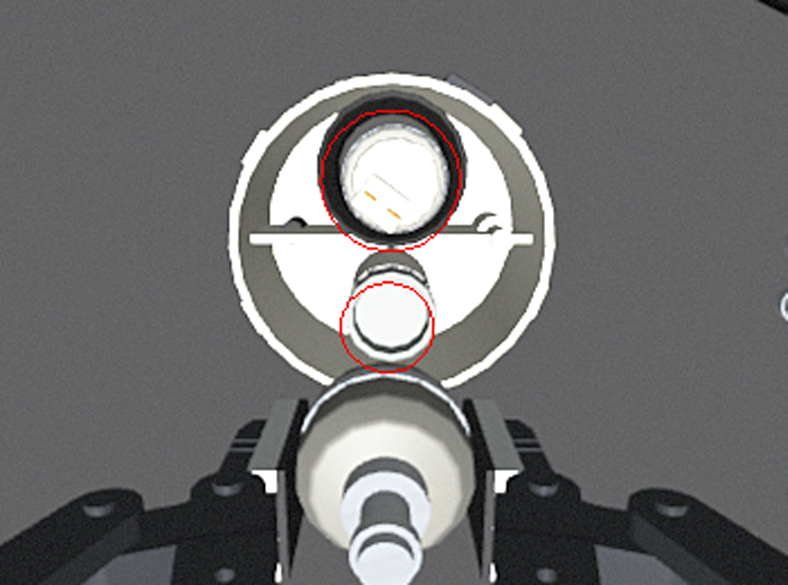

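The boss is at about (392,317) in this crop against a predicted (387,327), so the reservoir is a few mm further along +tool x. I'll measure that.

```bash
python3 - <<'E'
from h import *
c=eyes.get_calibration('wrist');s,p,y=pose()
f=lambda u,v:(80+u/2.25,50+v/2.25)
b=ray(c,*f(392,317),71);print(ray(c,*f(392,172),70),b,'pump cap',ray(c,*f(395,182),122))
plan(p,90,[b[0],b[1],p[2]],90)
im=cv2.cvtColor(cv2.imread('pics/w8.png'),cv2.COLOR_BGR2GRAY);print(im[255:385:3,392])
E
```

```text
[630.55720787 203.97664052  70.        ] [630.62900804 152.29398095  71.        ] pump cap [630.80197374 203.789586   122.        ]
[np.float64(0.047), np.float64(0.03), np.float64(-0.0)] 0.0
--
[115 115 106 173  95  59 246 247 250  76 253 249 249 249 249 249 249 249
 249 249 249 249 249 249 248 249 249 248 249 254 244 108  33 214 255 225
  75  75 101  81 244 111  62  73]
```

Sleeve-to-boss distance is 51.7 (must be 52), so this is good. I'm going for about (630.2, 151), comfortably inside the 5 mm slack.

>>> apply_moves:
  deltas:
    - [[0.02, 0.015, 0.1], 0]
    - [[0.035, 0.025, 0.25], 0]
    - [[0.035, 0.025, 0.42], 0]
    - [[0.035, 0.025, 0.56], 0]
    - [[0.035, 0.025, 0.64], 0]

```text
time: 42.15
tcp_pos: [628.9, 150.7, 95.5]
tool_rot: [-0.001, 0.707, 0.707, -0.002]
wrist_force: [-0.3, 1.1, -0.6]
opening: 35.4
gripper_force: 28.1
```

>>> apply_moves:
  deltas:
    - [[0, 0, 0.05], 0]
    - [[0, 0, 0.1], 0]
    - [[0, 0, 0.14], 0]
    - [[0, 0, 0.17], 0]
    - [[0, 0, 0.18], 0]

```text
time: 42.65
tcp_pos: [630.2, 151.1, 80.3]
tool_rot: [0.0, 0.707, 0.707, 0.0]
wrist_force: [0.7, 0.0, -0.9]
opening: 35.1
gripper_force: 28.1
```

>>> apply_moves:
  deltas:
    - [[0, 0, 0.02], 0]
    - [[0, 0, 0.04], 0]
    - [[0, 0, 0.06], 0]
    - [[0, 0, 0.08], 0]
    - [[0, 0, 0.08], 0]

```text
time: 43.15
tcp_pos: [629.9, 151.1, 71.9]
tool_rot: [-0.0, 0.707, 0.707, -0.0]
wrist_force: [-0.2, 0.3, -0.7]
opening: 35.0
gripper_force: 28.1
```

>>> apply_moves:
  deltas:
    - [[0, 0, 0.01], 0]
    - [[0, 0, 0.02], 0]
    - [[0, 0, 0.025], 0]
    - [[0, 0, 0.025], 0]
    - [[0, 0, 0.025], 0]

```text
time: 43.65
tcp_pos: [630.2, 151.2, 69.8]
tool_rot: [0.0, 0.707, 0.707, 0.0]
wrist_force: [-0.3, -0.7, -0.9]
opening: 34.7
gripper_force: 28.1
```

>>> apply_moves:
  deltas:
    - [[0, 0, 0.005], 0]
    - [[0, 0, 0.01], 0]
    - [[0, 0, 0.01], 0]
    - [[0, 0, 0.01], 0]
    - [[0, 0, 0.01], 0]

```text
time: 44.15
tcp_pos: [630.2, 151.2, 69.1]
tool_rot: [0.0, 0.707, 0.707, 0.0]
wrist_force: [-1.3, 0.2, 3.5]
opening: 35.1
gripper_force: 28.3
```

Contact is at 69.1, where 69 was expected. Releasing and retreating for a final look.

>>> apply_moves:
  deltas:
    - [[0, 0, 0], 0]
    - [[0, 0, 0], 0]
    - [[0, 0, 0], 0]
    - [[0, 0, 0], 0]
    - [[0, 0, 0], 0]
  gripper: -0.1

```text
time: 44.65
tcp_pos: [630.2, 151.1, 68.7]
tool_rot: [0.0, 0.707, 0.707, -0.0]
wrist_force: [-0.7, 0.1, -0.3]
opening: 47.0
gripper_force: 0.0
```

>>> apply_moves:
  deltas:
    - [[0, 0, -0.1], 0]
    - [[0, 0, -0.3], 0]
    - [[0, 0, -0.5], 0]
    - [[0, 0, -0.7], 0]
    - [[0, 0, -0.9], 0]

```text
time: 45.15
tcp_pos: [630.3, 151.3, 160.5]
tool_rot: [0.0, 0.707, 0.707, 0.0]
wrist_force: [0.3, 0.4, -0.2]
opening: 46.8
gripper_force: 0.0
```

>>> apply_moves:
  deltas:
    - [[-0.2, -0.2, 0], 0]
    - [[-0.4, -0.4, 0], 0]
    - [[-0.6, -0.6, 0], 0]
    - [[-0.8, -0.8, 0], 0]
    - [[-1, -1, 0], 0]

```text
time: 45.65
tcp_pos: [529.4, 50.6, 159.6]
tool_rot: [0.0, 0.707, 0.707, 0.0]
wrist_force: [0.4, -0.2, -0.2]
opening: 46.7
gripper_force: 0.0
```

>>> apply_moves:
  deltas:
    - [[0, -0.1, 0], 0]
    - [[0, -0.2, 0], 0]
    - [[0, -0.4, 0], 0]
    - [[0, -0.4, 0], 0]
    - [[0, -0.4, 0], 0]

```text
time: 46.15
tcp_pos: [490.8, 52.3, 159.4]
tool_rot: [0.0, 0.707, 0.708, 0.001]
wrist_force: [-0.0, -0.2, 0.2]
opening: 47.1
gripper_force: 0.0
```

```bash
python3 - <<'E'
from h import *
t=eyes.camera('top')[:,:,::-1];w=eyes.camera('scene')[:,:,::-1]
z=lambda im,x,y,a,b,k:cv2.resize(im[y:y+b,x:x+a],None,fx=k,fy=k,interpolation=cv2.INTER_CUBIC)
cv2.imwrite('pics/f.png',np.vstack([np.hstack([z(t,150,130,80,75,5),z(t,280,130,80,75,5)]),np.hstack([z(w,290,200,80,75,4.9),z(w,155,165,82,75,5)])[:,:800] if 0 else np.hstack([z(w,290,195,80,60,5),z(w,160,165,80,60,5)])])[:600])
E
```

```text
(no output)
```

View pics/f.png

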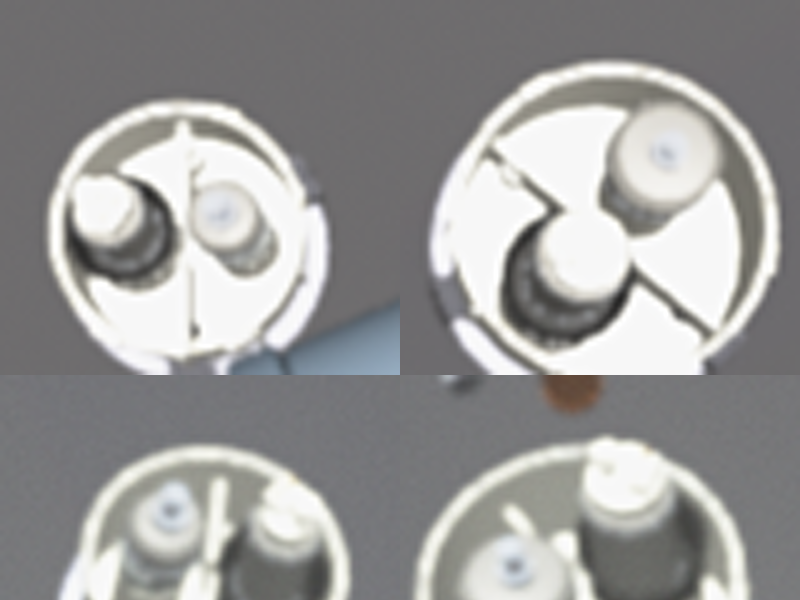

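All four parts appear upright in their seats. A quick numeric check of the tops against the expected seated heights comes first.

```bash
python3 - <<'E'
from h import *
c=eyes.get_calibration('top')
for n,X,uv in [('SR',(630.2,151.2,118),(194.6,172.6)),('LR',(649.4,-156.6,130),(333,160.4)),('SP',(630.2,201.8,122),(171,171.4)),('LP',(600.3,-114,136),(316.6,181))]: print(n,proj(c,X).round(1),uv)
E
```

```text
SR [193.6 171. ] (194.6, 172.6)
LR [334.3 158.9] (333, 160.4)
SP [170.3 171. ] (171, 171.4)
LP [315.8 181. ] (316.6, 181)
```

All tops agree to within 2 px, so the parts are seated and upright. Handing in.

```bash
python3 -c "
from bench import ctrl
print(ctrl.sign_off())"
```

```text
the job is handed in; nothing more can be done
None
```

Both pumps and both regulators are upright and fully home in their own seats in the two reservoirs, checked by contact height and the top camera; I handed the job in at about 46 s and moved no other parts.

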